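# Complete the fittings kit and call the refill

## Robot

A 7-joint arm with a two-finger parallel gripper is mounted at the origin on the work surface. World frame = base frame: x ahead of the robot, y to its left, z up, the work surface at z = 0. Lengths are in m, angles in rad, forces in N, time in s.
With the tool pointing down it reaches from about 0.4 to 0.875 m from the base axis. Payload 6.5 kg.
Tool frame: the origin (TCP) lies on the centre line of the jaws, within the pads' length; the fingertips stand r.tcp_to_tips ahead of it and the grasp point (between the pads) lies 6 mm ahead of it (r.tcp_to_tips is the distance from the TCP to the fingertips, in m); z points along the fingers, y is the line along which they close (so a half turn about z gives the same grasp; the last joint's range is limited). The gripper opens to 85 mm and grips with 20 to 120 N. Pads are 22 mm wide; open, the fingers measure 114 mm over their backs; the gripper's body (76 mm by 85 mm) begins 54 mm behind the grasp point. The pads swing forward as they close: fully open they stand 13 mm farther back than shut.
Start: joints at [-1.192, 0.536, -0.004, 1.538, 0.003, 1.067, -0.071], TCP at [0.28, 0.587, 0.256] pointing down, gripper open.
Joint ranges: [-2.7, 2.7], [-0.37, 2.16], [-1.27, 1.26], [0.24, 2.4], [-1.31, 4.45], [0.19, 1.91], [-2.76, 2.76]. Speed limits (rad/s): [2.39, 2.39, 3.14, 3.14, 3.14, 3.14, 3.14].

## Interface

Orientations are given as [roll, pitch, yaw] about the fixed x, y, z axes, in that order (R = Rz(yaw) Ry(pitch) Rx(roll)).
In Python, from bench import r gives the robot as it stands.
- The arm moves only by the tool step_arm, never from a script. Its argument "deltas" is a list of rows, each an object of numbers: "x", "y", "z": the shift along the tool's x, y, z in mm; "spin": the turn about the tool's z in rad. A call has 1 to 10 rows; each row shifts and turns the commanded pose from where the row before left it, along the tool's axes as they then stand; what a row does not reach is not made up. A row lasts 1/12 s, in which the tool goes at most 41.7 mm and 7.16 degrees, less where a joint would pass 70% of its speed; a pose out of reach is approached as far as the arm can. A call with a gripper value outside its range is refused whole. "jaw" is the closure, from 0 (fully open) to 1 (shut), set as the call begins (left out, the last holds). The fingers move at their own pace and stop on an object; the grip force is fixed at half the most. Time passes only in rows, so rows that do not move let the fingers close. It gives the time, the measured TCP pose, the force, the opening and the grip force at its end, in the units of the state.
- r.get_state(): the state, without advancing time (a new reading comes with each control period).
- r.read_camera(name): name is "scene" or "side" or "wrist"; returns (picture, depth): 420x560x3 uint8, red, green, blue; 420x560 float32, m along the optical axis (not along the pixel's ray), 0 where there is no reading.
- r.camera_info(name): a dict with "camera_matrix" (3x3 intrinsics, pixels), "world_from_camera" (4x4, takes a point from camera to world coordinates); the wrist camera has in their place "mount" (4x4, takes a point from camera to tool coordinates, whose origin is the TCP and whose axes are the flange's). Camera axes: x right, y up, looking along -z (the intrinsics and any distortion apply to the point x, -y, -z); pixel columns grow to the right and rows downward; lengths in m; the calibration is good to about 2 mm. A picture is of the moment at which its call begins: read the wrist's pose just before it. camera_info takes no time and is no camera call.
- r.close_job(): hands the job in; it is judged then, once.
The state is a dict: "time": time; "joint_positions": joint angles; "joint_velocities": joint speeds; "joint_efforts": joint torques, N m; "tcp_pos": TCP position; "tcp_rot": TCP orientation; "contact_force": force on the tool from outside, world axes, zero at the start; "ft_torque": the same for the moment, N m; "gripper_width": opening from 0.0 (shut) to 1.0 (fully open); "finger_force": force on a finger pad.
Only numpy, scipy, OpenCV 4.12 (cv2) and the standard library are available. Lean on these libraries where they do the work, as an engineer would, in place of code of your own. Each camera call takes 0.05 s, during which the arm holds its last target. There are 200 camera calls.

## Task

The fittings kit for the next cabinet lacks its cam-lock drum: pluck the drum (the short fat round steel fitting) from the pocket tray and lay it down, not dropped from high up, in the empty compartment of the plywood kit box. It was the last one in its lane, so then push the toggle in line with the lane it came from fully over, away from the tray, to call a refill. Leave the other toggles and all the other fittings as they are.

Things in the scene. Friction and masses are not known exactly. Their poses are not given: they have to be found in the camera images.
- station: Fixed fittings station, 195 x 165 mm: blue plastic pocket tray near the robot, white toggle bank behind it. Origin on the table under it; x runs from tray to bank (away from the robot), y across the lanes, z up. Tray top z = 24 mm, x = -95 to 10. Lanes at y = 57, 19, -19, -57. Bank 30 mm high, x = 30 to 100, with one steel toggle in line with each lane, pivots at x = 65, z = 30.
- drum_c (a point): Centre (half-way up) of the cam-lock drum: a short fat plain steel cylinder, 20 mm diameter, 16 mm tall, upright, a dark cross on top, about 25 g. It starts in one of the tray's pockets, its lower 6 mm inside, its upper 10 mm above the tray top.
- tray_dowel_c (a point): Centre of the beech dowel: upright plain wooden cylinder, 12 mm diameter, 32 mm tall. Stands in a tray pocket of its own lane; stays there.
- tray_block_c (a point): Centre of the steel nut block: square, 20 x 20 mm, 14 mm tall, with a dark round mark on top. Stands in a tray pocket of its own lane; stays there.
- tray_foot_c (a point): Centre of the flange disc of the steel levelling foot: flat 21 mm disc 5 mm thick with a 9 mm stem standing up from it, 27 mm tall in all. Stands in a tray pocket of its own lane; stays there.
- lane0 (a point): Middle of tray lane 0, at tray top height. Its two square pockets (23 mm wide, 6 mm deep) lie 22.5 mm either side of it along the station's x; one of them holds the lane's one fitting. Which kind is in which lane changes at random.
- lane1 (a point): Middle of tray lane 1, at tray top height. Its two square pockets (23 mm wide, 6 mm deep) lie 22.5 mm either side of it along the station's x; one of them holds the lane's one fitting. Which kind is in which lane changes at random.
- lane2 (a point): Middle of tray lane 2, at tray top height. Its two square pockets (23 mm wide, 6 mm deep) lie 22.5 mm either side of it along the station's x; one of them holds the lane's one fitting. Which kind is in which lane changes at random.
- lane3 (a point): Middle of tray lane 3, at tray top height. Its two square pockets (23 mm wide, 6 mm deep) lie 22.5 mm either side of it along the station's x; one of them holds the lane's one fitting. Which kind is in which lane changes at random.
- sw0 (a joint): Toggle of lane 0, rad: 0 = leaning 26 deg towards the tray (normal), 0.9 = fully over, leaning 26 deg away from the tray (refill call; end stop). Starts between 0 and 0.1. Turns about the station's y axis; stays where it is left; about 1.2 N at the tip moves it.
- sw0_tip (a point): Centre of the 12 mm ball at the end of toggle 0's 8 mm steel stick, 42 mm from the pivot. Toggles stand 38 mm apart.
- sw1 (a joint): Toggle of lane 1, rad: 0 = leaning 26 deg towards the tray (normal), 0.9 = fully over, leaning 26 deg away from the tray (refill call; end stop). Starts between 0 and 0.1. Turns about the station's y axis; stays where it is left; about 1.2 N at the tip moves it.
- sw1_tip (a point): Centre of the 12 mm ball at the end of toggle 1's 8 mm steel stick, 42 mm from the pivot. Toggles stand 38 mm apart.
- sw2 (a joint): Toggle of lane 2, rad: 0 = leaning 26 deg towards the tray (normal), 0.9 = fully over, leaning 26 deg away from the tray (refill call; end stop). Starts between 0 and 0.1. Turns about the station's y axis; stays where it is left; about 1.2 N at the tip moves it.
- sw2_tip (a point): Centre of the 12 mm ball at the end of toggle 2's 8 mm steel stick, 42 mm from the pivot. Toggles stand 38 mm apart.
- sw3 (a joint): Toggle of lane 3, rad: 0 = leaning 26 deg towards the tray (normal), 0.9 = fully over, leaning 26 deg away from the tray (refill call; end stop). Starts between 0 and 0.1. Turns about the station's y axis; stays where it is left; about 1.2 N at the tip moves it.
- sw3_tip (a point): Centre of the 12 mm ball at the end of toggle 3's 8 mm steel stick, 42 mm from the pivot. Toggles stand 38 mm apart.
- kitbox: The kit box, fixed: open plywood box 170 x 170 mm, walls and floor 5 mm thick, walls 26 mm high, cross divider of the same height making 4 compartments of about 77 x 77 mm. Origin on the table under its centre, z up. Three compartments hold a fitting, one is empty.
- slip: White round paper slip, 52 mm diameter, 1 mm thick, flat and fixed on the floor of the empty compartment, at its centre (5 mm above the table). Which compartment is empty changes at random.
- kit_dowel_c (a point): Centre of the beech dowel: upright plain wooden cylinder, 12 mm diameter, 32 mm tall. Stands in a compartment of the kit box; stays there.
- kit_block_c (a point): Centre of the steel nut block: square, 20 x 20 mm, 14 mm tall, with a dark round mark on top. Stands in a compartment of the kit box; stays there.
- kit_foot_c (a point): Centre of the flange disc of the steel levelling foot: flat 21 mm disc 5 mm thick with a 9 mm stem standing up from it, 27 mm tall in all. Stands in a compartment of the kit box; stays there.
There are look-alikes about, which are no part of the job. Leave any orange or yellow look-alike of the part that bears tray_block_c alone.

How it is judged:
On the way, in this order (a step that is already met when the one before it is completed fails the run):
1. the drum lies released in the empty compartment of the kit box (horizontal distance between drum_c and slip below 0.045 m and height (world z) of drum_c below 0.025 m and contact force between drum and the fingers below 0.05 N), for 0.2 s.
2. the toggle of the drum's former lane is fully over (((value of joint sw0 above 0.8 rad and not (horizontal distance between any of tray_dowel_c, tray_block_c, tray_foot_c and lane0 below 0.03 m)) or (value of joint sw1 above 0.8 rad and not (horizontal distance between any of tray_dowel_c, tray_block_c, tray_foot_c and lane1 below 0.03 m)) or (value of joint sw2 above 0.8 rad and not (horizontal distance between any of tray_dowel_c, tray_block_c, tray_foot_c and lane2 below 0.03 m)) or (value of joint sw3 above 0.8 rad and not (horizontal distance between any of tray_dowel_c, tray_block_c, tray_foot_c and lane3 below 0.03 m)))), for 0.1 s.
At the end, for the whole second after the job is handed in: The drum lies on the floor of the empty compartment, where the paper slip lies (within 45 mm of the slip's centre, its own centre below 25 mm over the table), let go; the toggle of the lane it came from stands above 0.8 rad and the other three below 0.2 rad (all of step 1 and ((value of joint sw0 above 0.8 rad and not (horizontal distance between any of tray_dowel_c, tray_block_c, tray_foot_c and lane0 below 0.03 m)) or (value of joint sw1 above 0.8 rad and not (horizontal distance between any of tray_dowel_c, tray_block_c, tray_foot_c and lane1 below 0.03 m)) or (value of joint sw2 above 0.8 rad and not (horizontal distance between any of tray_dowel_c, tray_block_c, tray_foot_c and lane2 below 0.03 m)) or (value of joint sw3 above 0.8 rad and not (horizontal distance between any of tray_dowel_c, tray_block_c, tray_foot_c and lane3 below 0.03 m))) and (not (horizontal distance between any of tray_dowel_c, tray_block_c, tray_foot_c and lane0 below 0.03 m) or value of joint sw0 below 0.2 rad) and (not (horizontal distance between any of tray_dowel_c, tray_block_c, tray_foot_c and lane1 below 0.03 m) or value of joint sw1 below 0.2 rad) and (not (horizontal distance between any of tray_dowel_c, tray_block_c, tray_foot_c and lane2 below 0.03 m) or value of joint sw2 below 0.2 rad) and (not (horizontal distance between any of tray_dowel_c, tray_block_c, tray_foot_c and lane3 below 0.03 m) or value of joint sw3 below 0.2 rad)); the robot touches nothing.
It fails at once if another fitting, in tray or kit box, is moved more than 15 mm (distance of any of tray_dowel_c, tray_block_c, tray_foot_c, kit_dowel_c, kit_block_c, kit_foot_c from where it was at the start of the episode above 0.015 m).
It fails at once if the toggle of a lane that still holds its fitting is moved beyond 0.3 rad ((horizontal distance between any of tray_dowel_c, tray_block_c, tray_foot_c and lane0 below 0.03 m and value of joint sw0 above 0.3 rad) or (horizontal distance between any of tray_dowel_c, tray_block_c, tray_foot_c and lane1 below 0.03 m and value of joint sw1 above 0.3 rad) or (horizontal distance between any of tray_dowel_c, tray_block_c, tray_foot_c and lane2 below 0.03 m and value of joint sw2 above 0.3 rad) or (horizontal distance between any of tray_dowel_c, tray_block_c, tray_foot_c and lane3 below 0.03 m and value of joint sw3 above 0.3 rad)).
It fails at once if the drum is let go more than 100 mm above the table (height (world z) of drum_c above 0.1 m and contact force between drum and the fingers below 0.01 N).
It also fails if it takes over 48 s, if anything falls off the work surface, if the arm or the gripper's body presses on something with over 40 N, if the wrist force passes 120 N, or if a joint passes its speed limit or range.

## Working session

There is one attempt and no reset: what is moved stays moved. The work goes in short steps, Python scripts to look and compute and a tool call to move; the robot and the scene stay as the last step left them, time stands still between calls to the robot, and variables do not carry over. Pictures are saved under pics/ and viewed, at most 10 in all, crops included, and the job is handed in when it is done.

Besides the shell and the picture viewer there is one more tool, called after ">>>" as name([rows], argument=value, ...), one row to a line, values as JSON. step_arm: Moves the arm, as the interface text tells. Its arguments: {"type":"object","properties":{"deltas":{"type":"array"},"jaw":{"type":"number"}},"required":["deltas"]}

```bash
mkdir -p pics; cat > h.py <<'E'
import numpy as np, cv2
from bench import r
from scipy.spatial.transform import Rotation as R
def snap(n,f):
    s=r.get_state(); p,d=r.read_camera(n); cv2.imwrite(f'pics/{f}.png',p[:,:,::-1]); np.savez(f'pics/{f}.npz',p=p,d=d,pos=s['tcp_pos'],rot=s['tcp_rot']); return s,p,d
def T(n,f):
    i=r.camera_info(n)
    if 'world_from_camera' in i: return np.array(i['camera_matrix']),np.array(i['world_from_camera'])
    z=np.load(f'pics/{f}.npz'); M=np.eye(4); M[:3,:3]=R.from_euler('xyz',z['rot']).as_matrix(); M[:3,3]=z['pos']
    return np.array(i['camera_matrix']),M@np.array(i['mount'])
def ray(n,f,u,v,h):
    K,W=T(n,f); c=np.linalg.inv(K)@[u,v,1]; d=W[:3,:3]@[c[0],-c[1],-c[2]]; o=W[:3,3]
    return o+d*(h-o[2])/d[2]
def cloud(n,f):
    K,W=T(n,f); d=np.load(f'pics/{f}.npz')['d']; v,u=np.indices(d.shape)
    c=np.stack([(u-K[0,2])/K[0,0]*d,-(v-K[1,2])/K[1,1]*d,-d],-1)
    return c@W[:3,:3].T+W[:3,3]
E
python3 - <<'E'
from h import *
for n in('scene','side'): snap(n,n+'0')
s=r.get_state(); print(s, r.tcp_to_tips); print({n:r.camera_info(n) for n in('scene','side','wrist')})
E
```

```text
{'time': 0.1, 'joint_positions': array([-1.19217446,  0.53713722, -0.00443935,  1.53876275,  0.00257222,
        1.06727156, -0.071185  ]), 'joint_velocities': array([ 4.22349494e-04, -2.09222671e-03,  7.89239838e-05, -7.55690183e-05,
       -2.21157112e-03, -2.26412083e-04,  1.24961600e-03]), 'joint_efforts': array([ 2.68295946e-03, -5.84567642e+01,  1.05150606e+00, -2.59777075e+01,
        1.25921410e-02,  4.63231205e-03, -1.37203017e-05]), 'tcp_pos': array([0.2794712 , 0.58627519, 0.25547481]), 'tcp_rot': array([-3.14002206e+00,  9.14415417e-05,  2.69684475e+00]), 'contact_force': array([ 0.60839473,  0.64888364, -0.03564188]), 'ft_torque': array([ 0.01930362,  0.0119161 , -0.03799496]), 'finger_force': 0.0, 'gripper_width': 1.0010686136695501} 0.025
{'scene': {'camera_matrix': array([[463.02558349,   0.        , 281.60179343],
       [  0.        , 463.02558349, 216.36506959],
       [  0.        ,   0.        ,   1.        ]]), 'world_from_camera': array([[ 0.70693625, -0.61896228,  0.34223797,  0.76980729],
       [ 0.70722   ,  0.61245584, -0.35318227, -0.32975036],
       [ 0
[... 397 characters left out ...]
, -0.60472939,  0.74880319,  0.58271487],
       [-0.00663615,  0.77913504,  0.62682099,  0.58712657],
       [ 0.        ,  0.        ,  0.        ,  1.        ]])}, 'wrist': {'camera_matrix': array([[297.34284841,   0.        , 280.12029776],
       [  0.        , 297.34284841, 207.49381358],
       [  0.        ,   0.        ,   1.        ]]), 'mount': array([[-7.01779893e-04,  9.56384706e-01,  2.92109228e-01,
         7.43688688e-02],
       [ 9.99999679e-01,  7.84189550e-04, -1.65031502e-04,
         1.67409538e-04],
       [-3.86902609e-04,  2.92109019e-01, -9.56384949e-01,
        -1.18387224e-01],
       [ 0.00000000e+00,  0.00000000e+00,  0.00000000e+00,
         1.00000000e+00]])}}
```

View pics/scene0.png

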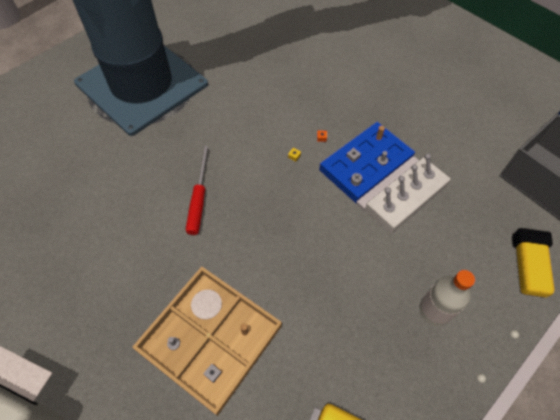

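View pics/side0.png

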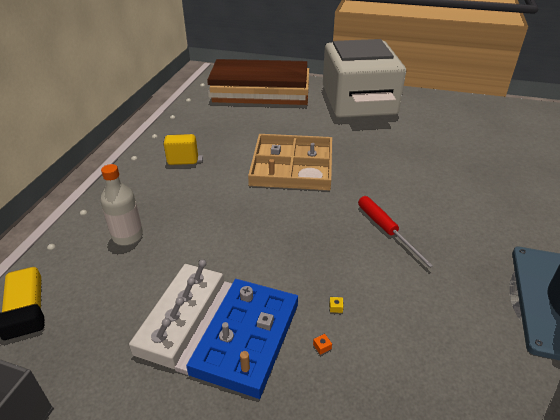

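Scene shows the tray at about (367,160) and the kit box at (208,340), with the slip at (206,304). In the side view the drum candidates are: round fitting with a cross in the tray (247,293), tray block (265,321), tray foot (226,332), yellow block (336,305), orange block (322,344) and kit-box block (276,149). By the description I choose (247,293), which is scene (357,179), and check it in a close crop.

```bash
python3 - <<'E'
from h import *
a=cv2.imread('pics/side0.png')[255:400,125:305]; b=cv2.imread('pics/scene0.png')[115:235,310:460]
cv2.imwrite('pics/crop1.png',np.vstack([cv2.resize(a,(420,338),interpolation=3),cv2.resize(b,(420,260),interpolation=3)]))
for n,pts in (('side0',[(247,290,.034),(265,318,.032),(226,325,.045),(245,355,.05),(311,174,.006)]),('scene0',[(357,177,.034),(354,153,.032),(384,155,.045),(381,129,.05),(206,304,.006)])):
    for u,v,h in pts: print(n,u,v,ray(n[:-1],n,u,v,h).round(4))
# tray blue mask, top plane
for n in('side','scene'):
    p=np.load(f'pics/{n}0.npz')['p']; hsv=cv2.cvtColor(p,cv2.COLOR_RGB2HSV)
    C=cloud(n,n+'0'); m=cv2.inRange(hsv,(105,120,60),(130,255,255))>0; m&=abs(C[...,2]-.024)<.004
    P=C[m][:,:2].astype(np.float32); print(n,len(P),cv2.minAreaRect(P),C[m][:,2].mean())
    print(sorted(set(map(tuple,cv2.boxPoints(cv2.minAreaRect(P)).round(3)))))
E
```

```text
side0 247 290 [0.5193 0.1313 0.034 ]
side0 265 318 [0.4781 0.173  0.032 ]
side0 226 325 [0.5239 0.2085 0.045 ]
side0 245 355 [0.4817 0.25   0.05  ]
side0 311 174 [ 0.4989 -0.2354  0.006 ]
scene0 357 177 [0.5215 0.1321 0.034 ]
scene0 354 153 [0.4793 0.173  0.032 ]
scene0 384 155 [0.5286 0.2021 0.045 ]
scene0 381 129 [0.4853 0.2447 0.05  ]
scene0 206 304 [ 0.5009 -0.2336  0.006 ]
side 5781 ((0.5018103718757629, 0.19133158028125763), (0.16757319867610931, 0.105385422706604), 86.14187622070312) 0.024920185815761196
[(np.float32(0.444), np.float32(0.111)), (np.float32(0.455), np.float32(0.278)), (np.float32(0.549), np.float32(0.104)), (np.float32(0.56), np.float32(0.271))]
scene 2749 ((0.5022662281990051, 0.1896979659795761), (0.1686377376317978, 0.106514573097229), 86.0657730102539) 0.023820719485679178
[(np.float32(0.443), np.float32(0.109)), (np.float32(0.455), np.float32(0.277)), (np.float32(0.55), np.float32(0.102)), (np.float32(0.561), np.float32(0.27))]
```

View pics/crop1.png

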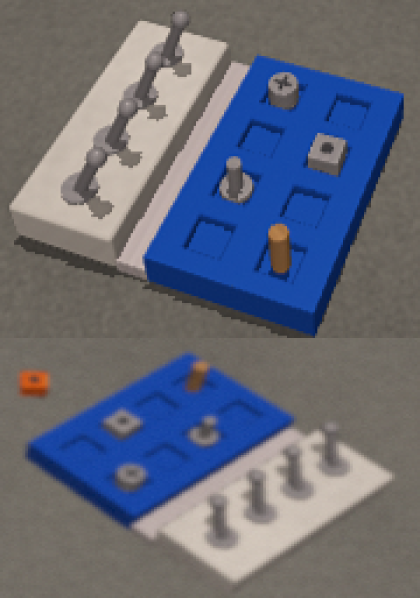

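Drum confirmed: cross on top, lane 3 (y = -57). Both views agree with the station pose: yaw about -4°, drum (0.5205, 0.132), slip (0.500, -0.2345).

>>> step_arm([
  {"spin": -0.094},
  {"spin": -0.094},
  {"spin": -0.094},
  {"spin": -0.094},
  {"x": -17,"y": -27},
  {"x": -17,"y": -27},
  {"x": -17,"y": -27},
  {"x": -17,"y": -27},
  {"x": -17,"y": -27},
  {"x": -17,"y": -27},
], jaw=0.45)

```text
$.deltas[0]: bad value
```

>>> step_arm([
  {"x": -17,"y": -27},
  {"x": -17,"y": -27},
  {"x": -17,"y": -27},
  {"x": -17,"y": -27},
  {"x": -17,"y": -27},
  {"x": -17,"y": -27},
  {"x": -17,"y": -27},
  {"x": -17,"y": -27},
  {"x": -17,"y": -27},
  {"x": -17,"y": -27},
])

```text
$.deltas[0]: bad value
```

>>> step_arm([
  {"x": 0,"y": 0,"z": 0,"spin": -0.094},
  {"x": 0,"y": 0,"z": 0,"spin": -0.094},
  {"x": 0,"y": 0,"z": 0,"spin": -0.094},
  {"x": 0,"y": 0,"z": 0,"spin": -0.094},
], jaw=0.45)

```text
time: 0.43
tcp_pos: [0.2795, 0.5864, 0.2558]
tcp_rot: [-3.141, -0.0, 3.078]
contact_force: [-0.8, 0.5, 0.2]
gripper_width: 0.555
finger_force: 0.0
```

>>> step_arm([
  {"x": -17,"y": -27,"z": 0,"spin": 0},
  {"x": -17,"y": -27,"z": 0,"spin": 0},
  {"x": -17,"y": -27,"z": 0,"spin": 0},
  {"x": -17,"y": -27,"z": 0,"spin": 0},
  {"x": -17,"y": -27,"z": 0,"spin": 0},
  {"x": -17,"y": -27,"z": 0,"spin": 0},
  {"x": -17,"y": -27,"z": 0,"spin": 0},
  {"x": -17,"y": -27,"z": 0,"spin": 0},
  {"x": -17,"y": -27,"z": 0,"spin": 0},
  {"x": -17,"y": -27,"z": 0,"spin": 0},
])

```text
time: 1.27
tcp_pos: [0.431, 0.3041, 0.2561]
tcp_rot: [-3.141, -0.0, 3.073]
contact_force: [0.5, -0.1, -0.3]
gripper_width: 0.552
finger_force: 0.0
```

>>> step_arm([
  {"x": -17,"y": -27,"z": 10,"spin": 0},
  {"x": -17,"y": -27,"z": 20,"spin": 0},
  {"x": -17,"y": -27,"z": 20,"spin": 0},
  {"x": -17,"y": -27,"z": 20,"spin": 0},
  {"x": -17,"y": -27,"z": 20,"spin": 0},
  {"x": -17,"y": -27,"z": 10,"spin": 0},
  {"x": 0,"y": 0,"z": 0,"spin": 0},
  {"x": 0,"y": 0,"z": 0,"spin": 0},
])

```text
time: 1.93
tcp_pos: [0.5214, 0.1346, 0.1553]
tcp_rot: [-3.14, -0.002, 3.069]
contact_force: [-0.1, 1.0, 0.4]
gripper_width: 0.554
finger_force: 0.0
```

```bash
python3 - <<'E'
from h import *
s,p,d=snap('wrist','w1'); print(s['tcp_pos'],s['tcp_rot'])
C=cloud('wrist','w1'); hsv=cv2.cvtColor(p,cv2.COLOR_RGB2HSV)
near=np.hypot(C[...,0]-.5205,C[...,1]-.132)<.02
m=near&(C[...,2]>.028)&(C[...,2]<.04); P=C[m][:,:2].astype(np.float32)
print('drum',len(P),cv2.minEnclosingCircle(P),np.median(C[m][:,2]))
t=np.array([.5444,.1876]);Rm=np.array([[.9976,.069],[-.069,.9976]])
for yl in(57,19,-19,-57):
    q=(C[...,:2]-t)@Rm*1000; m=(abs(q[...,1]-yl)<12)&(abs(q[...,0]-50)<25)&(C[...,2]>.058)&(C[...,2]<.08)
    print(yl,m.sum(),q[m].mean(0) if m.any() else '',C[m][:,2].max() if m.any() else '')
E
```

```text
[0.52141938 0.13464824 0.15531157] [-3.13996952e+00 -1.62966996e-03  3.06850169e+00]
drum 438 ((0.5194330811500549, 0.13245020806789398), 0.010036425665020943) 0.03466823292439915
57 45 [41.72985499 56.33096272] 0.07195878509335438
19 0  
-19 159 [ 46.36298923 -20.31117687] 0.07670614586276983
-57 187 [ 47.06122337 -56.71053229] 0.07667539123435854
```

View pics/w1.png

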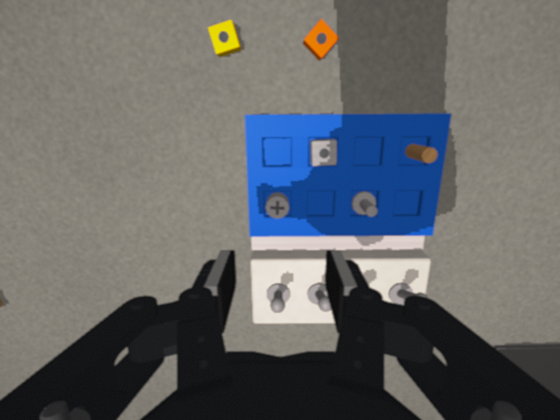

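The wrist view shows the drum's cross at (277,206), measured at (0.520, 0.132), top z 0.0347, radius 10 mm; neighbours are clear of the fingers. Descending.

>>> step_arm([
  {"x": 1,"y": -2.5,"z": 15,"spin": 0},
  {"x": 0,"y": 0,"z": 20,"spin": 0},
  {"x": 0,"y": 0,"z": 20,"spin": 0},
  {"x": 0,"y": 0,"z": 15,"spin": 0},
  {"x": 0,"y": 0,"z": 12,"spin": 0},
  {"x": 0,"y": 0,"z": 12,"spin": 0},
  {"x": 0,"y": 0,"z": 9,"spin": 0},
  {"x": 0,"y": 0,"z": 0,"spin": 0},
  {"x": 0,"y": 0,"z": 0,"spin": 0},
])

```text
time: 2.73
tcp_pos: [0.5201, 0.1349, 0.0533]
tcp_rot: [-3.142, -0.0, 3.073]
contact_force: [-1.0, 0.3, 0.0]
gripper_width: 0.552
finger_force: 0.0
```

>>> step_arm([
  {"x": 0,"y": 0,"z": 0,"spin": 0},
  {"x": 0,"y": 0,"z": 0,"spin": 0},
  {"x": 0,"y": 0,"z": 0,"spin": 0},
  {"x": 0,"y": 0,"z": 0,"spin": 0},
  {"x": 0,"y": 0,"z": 0,"spin": 0},
  {"x": 0,"y": 0,"z": 0,"spin": 0},
], jaw=1)

```text
time: 3.23
tcp_pos: [0.5208, 0.1336, 0.0544]
tcp_rot: [-3.141, 0.001, 3.072]
contact_force: [-1.6, -2.8, 6.8]
gripper_width: 0.181
finger_force: 58.5
```

Grip force is there, but the opening reads 15 mm rather than 20. I'll lift a little and look.

>>> step_arm([
  {"x": 0,"y": 0,"z": -6,"spin": 0},
  {"x": 0,"y": 0,"z": -8,"spin": 0},
  {"x": 0,"y": 0,"z": -8,"spin": 0},
  {"x": 0,"y": 0,"z": -8,"spin": 0},
  {"x": 0,"y": 0,"z": 0,"spin": 0},
])

```text
time: 3.65
tcp_pos: [0.5215, 0.1353, 0.0855]
tcp_rot: [3.14, 0.003, 3.073]
contact_force: [-0.2, -0.7, -0.7]
gripper_width: 0.178
finger_force: 58.6
```

```bash
python3 - <<'E'
from h import *
print(r.get_state()['gripper_width'])
s,p,d=snap('wrist','w2'); s,q,d=snap('side','s2')
a=p[150:420,80:480]; b=q[180:400,110:330]
cv2.imwrite('pics/crop2.png',np.hstack([cv2.resize(a,(440,297)),cv2.resize(b,(297,297),interpolation=3)])[:,:,::-1])
E
```

```text
0.17809116883030904
```

View pics/crop2.png

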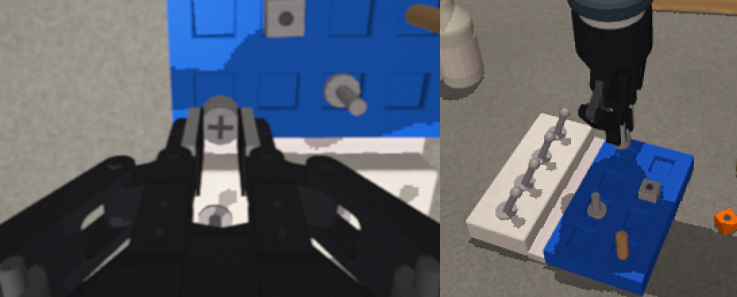

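The drum hangs upright between the pads (cross at about (220,127) in the crop), the other fittings undisturbed. Carrying it to the slip.

>>> step_arm([
  {"x": 0,"y": 0,"z": -15,"spin": 0},
  {"x": 0,"y": -10,"z": -20,"spin": 0},
  {"x": 0,"y": -20,"z": 0,"spin": 0},
  {"x": 0,"y": -25,"z": 0,"spin": 0},
  {"x": 0,"y": -25,"z": 0,"spin": 0},
  {"x": -1,"y": -25,"z": 0,"spin": 0},
  {"x": -1,"y": -25,"z": 0,"spin": 0},
  {"x": -1,"y": -25,"z": 0,"spin": 0},
  {"x": -1,"y": -25,"z": 0,"spin": 0},
  {"x": 0,"y": -25,"z": 0,"spin": 0},
])

```text
time: 4.58
tcp_pos: [0.5098, -0.0712, 0.118]
tcp_rot: [3.142, -0.0, 3.073]
contact_force: [0.4, -0.9, -0.6]
gripper_width: 0.179
finger_force: 58.7
```

>>> step_arm([
  {"x": 0,"y": -25,"z": 0,"spin": 0},
  {"x": 0,"y": -25,"z": 0,"spin": 0},
  {"x": 0,"y": -25,"z": 0,"spin": 0},
  {"x": 0,"y": -25,"z": 0,"spin": 0},
  {"x": 0,"y": -25,"z": 0,"spin": 0},
  {"x": 0,"y": -20,"z": 0,"spin": 0},
  {"x": 0,"y": -10,"z": 0,"spin": 0},
  {"x": 0,"y": 0,"z": 0,"spin": 0},
  {"x": 0,"y": 0,"z": 0,"spin": 0},
])

```text
time: 5.33
tcp_pos: [0.4993, -0.2239, 0.118]
tcp_rot: [3.141, -0.001, 3.073]
contact_force: [-0.2, 0.7, -0.8]
gripper_width: 0.183
finger_force: 58.7
```

```bash
python3 - <<'E'
from h import *
s,p,d=snap('wrist','w3'); print(s['tcp_pos'],s['tcp_rot'],s['finger_force'])
cv2.imwrite('pics/w3s.png',cv2.resize(p,(448,336))[:,:,::-1])
E
```

```text
[ 0.49934621 -0.22394655  0.11795562] [ 3.14070711e+00 -5.64613431e-04  3.07261335e+00] 58.67642104625702
```

View pics/w3s.png

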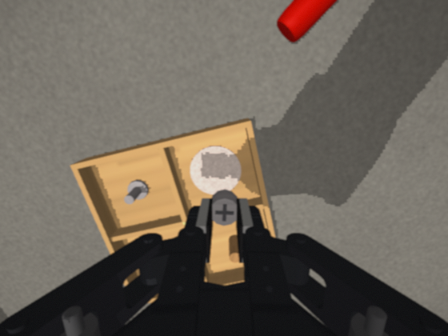

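The slip shows at about (215,170) and the kit foot at (137,190). I'll check the slip against the earlier estimate.

```bash
python3 - <<'E'
from h import *
print(ray('wrist','w3',215/.8,170/.8,.006)); 
# box rim corners: top-left (72,164), top-right (250,121)
a=ray('wrist','w3',72/.8,164/.8,.026);b=ray('wrist','w3',250/.8,121/.8,.026);print(a,b,np.linalg.norm(a-b))
E
```

```text
[ 0.49898504 -0.23296602  0.006     ]
[ 0.47755841 -0.36270416  0.026     ] [ 0.44985066 -0.19758124  0.026     ] 0.16743147625901747
```

Slip at (0.499, -0.233) matches, and the rim measures 167 mm against 170. Lowering.

>>> step_arm([
  {"x": -1,"y": -10,"z": 10,"spin": 0},
  {"x": 0,"y": 0,"z": 15,"spin": 0},
  {"x": 0,"y": 0,"z": 15,"spin": 0},
  {"x": 0,"y": 0,"z": 12,"spin": 0},
  {"x": 0,"y": 0,"z": 10,"spin": 0},
  {"x": 0,"y": 0,"z": 6,"spin": 0},
  {"x": 0,"y": 0,"z": 4,"spin": 0},
  {"x": 0,"y": 0,"z": 0,"spin": 0},
  {"x": 0,"y": 0,"z": 0,"spin": 0},
])

```text
time: 6.13
tcp_pos: [0.5, -0.2349, 0.0465]
tcp_rot: [-3.142, 0.0, 3.073]
contact_force: [-0.1, -1.2, 0.1]
gripper_width: 0.182
finger_force: 58.7
```

>>> step_arm([
  {"x": 0,"y": 0,"z": 1.5,"spin": 0},
  {"x": 0,"y": 0,"z": 1,"spin": 0},
  {"x": 0,"y": 0,"z": 0,"spin": 0},
  {"x": 0,"y": 0,"z": 0,"spin": 0},
])

```text
time: 6.47
tcp_pos: [0.4999, -0.2349, 0.044]
tcp_rot: [-3.141, 0.0, 3.073]
contact_force: [-0.4, 0.4, -0.7]
gripper_width: 0.182
finger_force: 58.7
```

>>> step_arm([
  {"x": 0,"y": 0,"z": 0,"spin": 0},
  {"x": 0,"y": 0,"z": 0,"spin": 0},
  {"x": 0,"y": 0,"z": 0,"spin": 0},
  {"x": 0,"y": 0,"z": 0,"spin": 0},
  {"x": 0,"y": 0,"z": 0,"spin": 0},
], jaw=0.62)

```text
time: 6.88
tcp_pos: [0.4998, -0.2348, 0.0438]
tcp_rot: [-3.142, 0.0, 3.073]
contact_force: [0.2, 0.3, 0.3]
gripper_width: 0.381
finger_force: 0.0
```

>>> step_arm([
  {"x": 0,"y": 0,"z": -8,"spin": 0},
  {"x": 0,"y": 0,"z": -15,"spin": 0},
  {"x": 0,"y": 0,"z": -20,"spin": 0},
  {"x": 0,"y": 0,"z": -25,"spin": 0},
  {"x": 0,"y": 0,"z": -25,"spin": 0},
  {"x": 0,"y": 0,"z": -20,"spin": 0},
  {"x": 0,"y": 0,"z": -15,"spin": 0},
  {"x": 0,"y": 0,"z": 0,"spin": 0},
  {"x": 0,"y": 0,"z": 0,"spin": 0},
])

```text
time: 7.63
tcp_pos: [0.5002, -0.235, 0.1729]
tcp_rot: [-3.141, 0.002, 3.073]
contact_force: [-0.5, 1.2, 0.9]
gripper_width: 0.376
finger_force: 0.0
```

```bash
python3 - <<'E'
from h import *
s,p,d=snap('wrist','w4'); print(s['tcp_pos'],s['tcp_rot'],s['finger_force'])
C=cloud('wrist','w4'); m=(np.hypot(C[...,0]-.499,C[...,1]+.2335)<.03)&(C[...,2]>.015)&(C[...,2]<.03)
print(m.sum(),cv2.minEnclosingCircle(C[m][:,:2].astype(np.float32)),np.median(C[m][:,2]))
cv2.imwrite('pics/w4s.png',cv2.resize(p,(448,336))[:,:,::-1])
E
```

```text
[ 0.50023665 -0.23500135  0.17290677] [-3.14098192e+00  2.09803457e-03  3.07284023e+00] 0.0
354 ((0.49860769510269165, -0.2339671105146408), 0.010058268904685974) 0.021655386315815955
```

View pics/w4s.png

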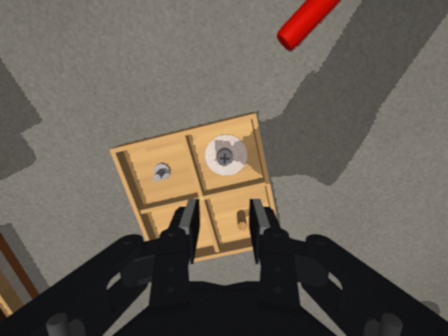

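The drum stands on the slip at (224,157) in the picture, measured (0.4986, -0.234), top 21.7 mm, so upright and released. Now toggle 3 with closed fingers: go to station-local (10, -60).

>>> step_arm([
  {"x": 0,"y": 10,"z": 0,"spin": 0},
  {"x": 0,"y": 20,"z": 0,"spin": 0},
  {"x": -3,"y": 30,"z": 0,"spin": 0},
  {"x": -3,"y": 30,"z": 0,"spin": 0},
  {"x": -3,"y": 30,"z": 0,"spin": 0},
  {"x": -3,"y": 30,"z": 0,"spin": 0},
  {"x": -3,"y": 30,"z": 0,"spin": 0},
  {"x": -3,"y": 30,"z": 0,"spin": 0},
  {"x": -3,"y": 30,"z": 0,"spin": 0},
  {"x": -4,"y": 30,"z": 0,"spin": 0},
], jaw=1)

```text
time: 8.52
tcp_pos: [0.542, 0.0351, 0.1707]
tcp_rot: [-3.141, -0.003, 3.074]
contact_force: [0.8, 0.2, 0.2]
gripper_width: 0.003
finger_force: 0.0
```

>>> step_arm([
  {"x": 0,"y": 30,"z": 0,"spin": 0},
  {"x": 0,"y": 30,"z": 0,"spin": 0},
  {"x": 0,"y": 20,"z": 0,"spin": 0},
  {"x": 0,"y": 15,"z": 0,"spin": 0},
  {"x": 0,"y": 0,"z": 0,"spin": 0},
  {"x": 0,"y": 0,"z": 0,"spin": 0},
])

```text
time: 9.02
tcp_pos: [0.5487, 0.1285, 0.1708]
tcp_rot: [-3.141, -0.002, 3.075]
contact_force: [0.7, -0.8, 0.3]
gripper_width: 0.005
finger_force: 0.0
```

```bash
cat >> h.py <<'E'
def loc():
    s=r.get_state(); t=np.array([.5444,.1876]);Rm=np.array([[.9976,.069],[-.069,.9976]])
    print('local mm',((s['tcp_pos'][:2]-t)@Rm*1000).round(1),s['tcp_pos'][2].round(4),s['tcp_rot'].round(3),s['contact_force'].round(1),s['gripper_width'])
E
python3 -c "
from h import *
loc()"
```

```text
local mm [  8.4 -58.7] 0.1708 [-3.141e+00 -2.000e-03  3.075e+00] [ 0.7 -0.8  0.3] 0.004692657926312297
```

>>> step_arm([
  {"x": 0,"y": -1.5,"z": 15,"spin": 0},
  {"x": 0,"y": 0,"z": 20,"spin": 0},
  {"x": 0,"y": 0,"z": 20,"spin": 0},
  {"x": 0,"y": 0,"z": 20,"spin": 0},
  {"x": 0,"y": 0,"z": 16,"spin": 0},
  {"x": 0,"y": 0,"z": 0,"spin": 0},
  {"x": 0,"y": 0,"z": 0,"spin": 0},
])

```text
time: 9.6
tcp_pos: [0.5488, 0.1244, 0.0801]
tcp_rot: [-3.14, -0.002, 3.071]
contact_force: [0.1, 0.2, 0.6]
gripper_width: -0.002
finger_force: 0.0
```

>>> step_arm([
  {"x": -5,"y": 0,"z": 0,"spin": 0},
  {"x": -5,"y": 0,"z": 0,"spin": 0},
  {"x": -5,"y": 0,"z": 0,"spin": 0},
  {"x": -5,"y": 0,"z": 0,"spin": 0},
  {"x": -5,"y": 0,"z": 0,"spin": 0},
  {"x": -5,"y": 0,"z": 0,"spin": 0},
  {"x": -5,"y": 0,"z": 0,"spin": 0},
  {"x": -5,"y": 0,"z": 0,"spin": 0},
  {"x": -5,"y": 0,"z": 0,"spin": 0},
])

```text
time: 10.35
tcp_pos: [0.595, 0.1231, 0.0807]
tcp_rot: [3.142, -0.0, 3.073]
contact_force: [-3.2, 0.1, -0.4]
gripper_width: 0.001
finger_force: 1.1
```

```bash
python3 -c "
from h import *
loc();s,p,d=snap('side','s5');loc()
cv2.imwrite('pics/s5c.png',cv2.resize(p[190:390,100:330],(575,500),interpolation=3)[:,:,::-1])"
```

```text
local mm [ 54.9 -60.9] 0.0807 [ 3.142 -0.     3.073] [-3.2  0.1 -0.4] 0.0008242551566390293
local mm [ 55.8 -61. ] 0.0808 [3.142e+00 1.000e-03 3.073e+00] [-1.5  0.2 -0.1] -0.0002529973871490273
```

View pics/s5c.png

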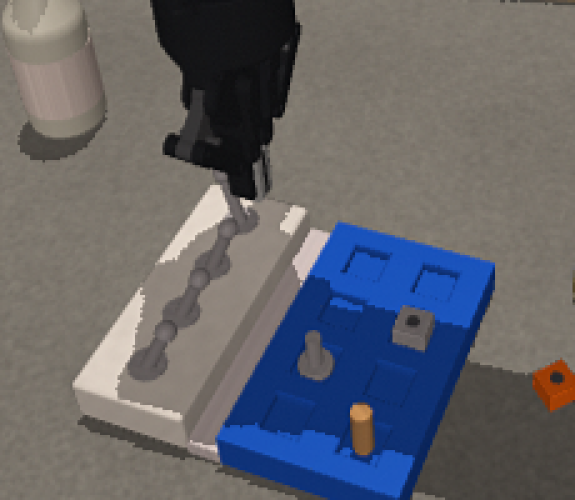

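Toggle 3 (ball at about (222,180), stick foot at (240,220)) is leaning away; the other three still lean to the tray. I'll push on until the end stop is felt.

>>> step_arm([
  {"x": -3,"y": 0,"z": 0,"spin": 0},
  {"x": -3,"y": 0,"z": 0,"spin": 0},
  {"x": -1,"y": 0,"z": 0,"spin": 0},
  {"x": 0,"y": 0,"z": 0,"spin": 0},
])

```text
time: 10.73
tcp_pos: [0.6017, 0.1224, 0.0806]
tcp_rot: [-3.141, -0.0, 3.073]
contact_force: [-0.9, 0.5, 0.1]
gripper_width: -0.001
finger_force: 0.5
```

>>> step_arm([
  {"x": -2,"y": 0,"z": 0,"spin": 0},
  {"x": -1,"y": 0,"z": 0,"spin": 0},
  {"x": 0,"y": 0,"z": 0,"spin": 0},
])

```text
time: 10.98
tcp_pos: [0.6035, 0.1223, 0.0805]
tcp_rot: [-3.141, -0.002, 3.073]
contact_force: [-5.2, -0.3, 1.5]
gripper_width: -0.001
finger_force: 2.4
```

>>> step_arm([
  {"x": -1,"y": 0,"z": 0,"spin": 0},
  {"x": -1,"y": 0,"z": 0,"spin": 0},
  {"x": 0,"y": 0,"z": 0,"spin": 0},
])

```text
time: 11.23
tcp_pos: [0.604, 0.1223, 0.0802]
tcp_rot: [-3.141, -0.005, 3.073]
contact_force: [-10.3, -0.8, 4.9]
gripper_width: -0.001
finger_force: 4.9
```

The end stop is felt (10 N with no more travel). Backing off, lifting and checking.

>>> step_arm([
  {"x": 10,"y": 0,"z": 0,"spin": 0},
  {"x": 20,"y": 0,"z": 0,"spin": 0},
  {"x": 10,"y": 0,"z": -15,"spin": 0},
  {"x": 0,"y": 0,"z": -30,"spin": 0},
  {"x": 0,"y": 0,"z": -30,"spin": 0},
  {"x": 0,"y": 0,"z": -30,"spin": 0},
  {"x": 0,"y": -20,"z": -20,"spin": 0},
  {"x": 0,"y": 0,"z": 0,"spin": 0},
])

```text
time: 11.9
tcp_pos: [0.5694, 0.1018, 0.2112]
tcp_rot: [3.141, 0.011, 3.069]
contact_force: [0.9, -1.1, 0.1]
gripper_width: 0.002
finger_force: 0.0
```

```bash
python3 -c "
from h import *
loc();s,p,d=snap('side','s6')
C=cloud('side','s6'); t=np.array([.5444,.1876]);Rm=np.array([[.9976,.069],[-.069,.9976]]); q=(C[...,:2]-t)@Rm*1000
for yl in(57,19,-19,-57):
    m=(abs(q[...,1]-yl)<12)&(abs(q[...,0]-65)<32)&(C[...,2]>.06)&(C[...,2]<.08); print(yl,m.sum(),q[m].mean(0) if m.any() else '')
cv2.imwrite('pics/s6c.png',cv2.resize(p[120:390,100:340],(533,600),interpolation=3)[:,:,::-1])"
```

```text
local mm [ 30.8 -83.8] 0.2112 [3.141 0.011 3.069] [ 0.9 -1.1  0.1] 0.0017527417093951745
57 79 [45.98103281 60.10227803]
19 69 [46.52736574 22.06110913]
-19 66 [ 48.64710715 -15.47298417]
-57 68 [ 80.62619388 -53.56465689]
```

View pics/s6c.png

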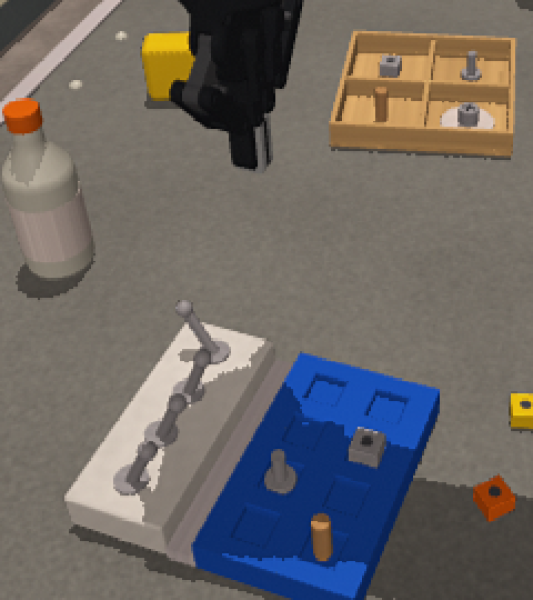

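The drum sits on the slip at (468,115), toggle 3's ball at (184,307) leans away, and the others are unmoved. One ball-only check of the angle from the saved picture before handing in.

```bash
python3 -c "
from h import *
k=240/533
for b in((147,450),(177,403),(202,358),(184,307)):
    p=ray('side','s6',100+b[0]*k,120+b[1]*k,.0685); print(((p[:2]-[.5444,.1876])@np.array([[.9976,.069],[-.069,.9976]])*1000).round(1))
"
```

```text
[46.4 58.2]
[46.9 20.1]
[ 49.7 -19. ]
[ 83.5 -57. ]
```

```bash
python3 -c "
from bench import r
print(r.close_job())"
```

```text
the job is handed in; nothing more can be done
None
```

The job is handed in, with no verdict shown: the drum stands released on the slip in the empty compartment, toggle 3 measured about 0.9 rad (fully over), and the other toggles and fittings were left as they were.

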